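Raise the bail and hang the sample pot on the hanging balance

TASK

Swing the sample pot's folded-down wire bail up until it stands upright and stays there untouched, with the pot still standing on the bench. Then lift the pot by its bail and hang it gently on the balance's two-pronged fork, without pressing the sprung fork down hard, so that the pot hangs freely, still and level by the bail, its grip centred in the troughs of both prongs and the balance carrying it. Don't tip the pot over and leave the other vessels standing where they are.

Things in the scene. Friction and masses are not known exactly. Their poses are not given: they have to be found in the camera images.
- pot: Loose open steel pot, 108 mm diameter, 100 mm high, 0.3 to 0.65 kg in all. Origin: centre of its underside; z up its axis. The wire bail's pivots stand 88 mm above the underside, on the pot's y axis, 62 mm to either side. The bail starts folded down on the pot's -x side, which faces roughly the robot (within 0.45 rad of world -x). 78 mm of clear height lies between the upright bail's tube and the rim.
- bail_grip (a point): Middle of the bail's grip: a straight round black tube, 10 mm thick, 96 mm long, parallel to the pot's y, 95 mm from the pivot axis; beyond its ends 5 mm wires spread to the pivots. The frame turns with the bail; with the bail upright it is parallel to the pot's.
- bail (a joint): Angle of the bail, rad: 0 = upright over the pot's middle, +1.57 = level, out over the pot's -x side, more = drooping; negative = over to +x. Limits +-1.95; starts at 1.4 to 1.75. The stiff pivots (about 0.035 N m, 0.3 to 0.7 N at the tube) keep it wherever it is left. Some 2 N sideways against the upright bail's resistance can tip the pot.
- balance: Fixed hanging balance. Origin on the bench right below the fork's seat; -x is the fork's open end, within 0.35 rad of world -x. Base plate 12 mm thick (x -70 to 220 mm, y +-75), white housing 102 mm high behind x = 90 mm, steel column 18 mm thick at x = 125 mm, 270 mm high, carrying the sprung fork.
- fork_seat (a point): Where the tube's middle belongs: midway between the two 8 mm prongs (y = +-32 mm, along x), 250 mm above the bench unloaded; sinks with the fork; axes as the balance's. Tube rests in a flat trough 36 mm long; tips at x = -31 rise 13 mm above this point; behind x = 36 prong tops are 4 mm above it, to a cross-bar at x = 100. Bring the pot in from -x, tube above the tips, prongs between tube and rim; then lower.
- fork (a joint): How far the sprung fork has sunk, m: 0 unloaded, grows downward, stop at 0.026. Spring about 600 N/m with a preload of about 1 N: the pot's weight alone sinks it 3 to 9 mm. More than 20 mm is an overload.
- jar: Bystander: round glass jar with a blue cap, 72 mm diameter, 130 mm high, on the left side, beyond the bottle. Origin: centre of its underside.
- bottle: Bystander: glass bottle with a blue cap, 76 mm diameter, 160 mm high, on the left side. Origin: centre of its underside.
- beaker: Bystander: plain steel beaker with no bail, 84 mm diameter, 110 mm high, on the right side. Origin: centre of its underside.
Not all that is in view belongs to the job. Leave any blue look-alike of the pot alone.

How it is judged:
By the outcome, as a careful person would: the job done as asked, in the order asked, and still so for the second after the job is handed in, with the robot touching nothing.
It also fails if it takes over 72 s, if anything falls off the work surface, if the arm or the gripper's body presses on something with over 40 N, if the wrist force passes 120 N, or if a joint passes its speed limit or range.

ROBOT

A 7-joint arm with a two-finger parallel gripper is mounted at the origin on the work surface. World frame = base frame: x ahead of the robot, y to its left, z up, the work surface at z = 0. Lengths are in m, angles in rad, forces in N, time in s.
With the tool pointing down it reaches from about 0.4 to 0.875 m from the base axis. Payload 6.5 kg.
Tool frame: the origin (TCP) lies between the finger pads; the fingertips stand 14 mm ahead of it and the grasp point (between the pads) lies 5 mm behind it; z points along the fingers, y is the line along which they close (so a half turn about z gives the same grasp; the last joint's range is limited). The gripper opens to 85 mm and grips with 20 to 120 N. Pads are 22 mm wide; open, the fingers measure 114 mm over their backs; the gripper's body (76 mm by 85 mm) begins 54 mm behind the grasp point. The pads swing forward as they close: fully open they stand 13 mm farther back than shut.
Start: joints at [-1.24, 0.536, -0.004, 1.538, 0.003, 1.067, -0.071], TCP at [0.251, 0.599, 0.245] pointing down, gripper open.
Joint ranges: [-2.7, 2.7], [-0.37, 2.16], [-1.27, 1.26], [0.24, 2.4], [-1.31, 4.45], [0.19, 1.91], [-2.76, 2.76]. Speed limits (rad/s): [2.39, 2.39, 3.14, 3.14, 3.14, 3.14, 3.14].

INTERFACE

Orientations are given as a unit quaternion [x, y, z, w].
In Python, from workcell import arm gives the robot as it stands. The module is installed in compiled form; this text tells all that it offers.
- The arm moves only by the tool drive_tool, never from a script. Its argument "targets" is a list of rows, each a list of 7 numbers: the opening, from 0 (shut) to 1 (fully open), then the shift along the tool's x, y, z in mm, then the turn, a rotation vector about the tool's x, y, z in rad. In form: [[claw, x, y, z, wx, wy, wz], ...]. A call has 1 to 12 rows; each row shifts and turns the commanded pose from where the row before left it, along the tool's axes as they then stand; what a row does not reach is not made up. A row lasts 1/8 s, in which the tool goes at most 62.5 mm and 10.7 degrees, less where a joint would pass 70% of its speed; a pose out of reach is approached as far as the arm can. A call is refused whole if a number of a shift passes 62.5 or a number of a turn 0.188, either way. A call with a gripper value outside its range is refused whole. The fingers move at their own pace and stop on an object; "squeeze" is the grip in N (left out, the last holds). Time passes only in rows, so rows that do not move let the fingers close. It gives the time, the measured TCP pose, the force, the opening and the grip force at its end, in the units of the state.
- arm.read_state(): the state, without advancing time (a new reading comes with each control period).
- arm.grab_frame(name): name is "scene" or "top" or "wrist"; returns (picture, depth): 480x640x3 uint8, blue, green, red; 480x640 float32, m along the optical axis (not along the pixel's ray), 0 where there is no reading.
- arm.camera_params(name): a dict with "intrinsics" (3x3 intrinsics, pixels), "extrinsics" (4x4, takes a point from world to camera coordinates). Camera axes: x right, y down, z forward; pixel columns grow to the right and rows downward; lengths in m; the calibration is good to about 2 mm. The wrist camera is an equidistant fisheye: a pixel r from the principal point sees the ray r / f radians off the axis. A picture is of the moment at which its call begins: read the wrist's pose just before it. camera_params takes no time and is no camera call; for the wrist camera it gives the pose at the moment of the call.
- arm.sign_off(): hands the job in; it is judged then, once.
The state is a dict: "t": time; "qpos": joint angles; "joint_velocities": joint speeds; "effort": joint torques, N m; "tcp_pos": TCP position; "ee_rot": TCP orientation; "contact_force": force on the tool from outside, world axes, zero at the start; "torque": the same for the moment, N m; "finger_gap": finger opening in m; "grasp_force": force on a finger pad.
Only numpy, scipy, OpenCV 4.12 (cv2) and the standard library are available. Lean on these libraries where they do the work, as an engineer would, in place of code of your own. Each camera call takes 0.05 s, during which the arm holds its last target. There are 200 camera calls.

## Working session

There is one attempt and no reset: what is moved stays moved. The work goes in short steps, Python scripts to look and compute and a tool call to move; the robot and the scene stay as the last step left them, time stands still between calls to the robot, and variables do not carry over. Pictures are saved under pics/ and viewed, at most 10 in all, crops included, and the job is handed in when it is done.

Besides the shell and the picture viewer there is one more tool, called after "Request:" by a JSON object that holds its "api" and its "payload", one argument or row to a line. drive_tool: Moves the arm, as the interface text tells. Its arguments: {"type":"object","properties":{"targets":{"type":"array"},"squeeze":{"type":"number"}},"required":["targets"]}

```bash
mkdir -p pics; cat > h.py <<'E'
import numpy as np, cv2
from workcell import arm
from scipy.spatial.transform import Rotation as R
def cloud(name):
    P=arm.camera_params(name); im,d=arm.grab_frame(name)
    K=np.array(P["intrinsics"]);E=np.array(P["extrinsics"])
    v,u=np.mgrid[0:480,0:640]
    pc=np.stack([(u-K[0,2])/K[0,0]*d,(v-K[1,2])/K[1,1]*d,d],-1)
    W=(pc-E[:3,3])@E[:3,:3]
    W[d==0]=np.nan
    return im,d,W
E
python3 - <<'E'
from h import *
for n in ("scene","top"):
    im,d,W=cloud(n); cv2.imwrite(f"pics/{n}0.png",im); np.savez(f"{n}0.npz",im=im,W=W)
s=arm.read_state(); print(s["t"],s["tcp_pos"],s["ee_rot"],s["finger_gap"])
E
```

```text
0.1 [0.25100102 0.5989879  0.24449835] [ 1.97056157e-01  9.80391883e-01 -7.86580642e-04 -9.29789113e-05] 0.08556652511202185
```

View pics/scene0.png

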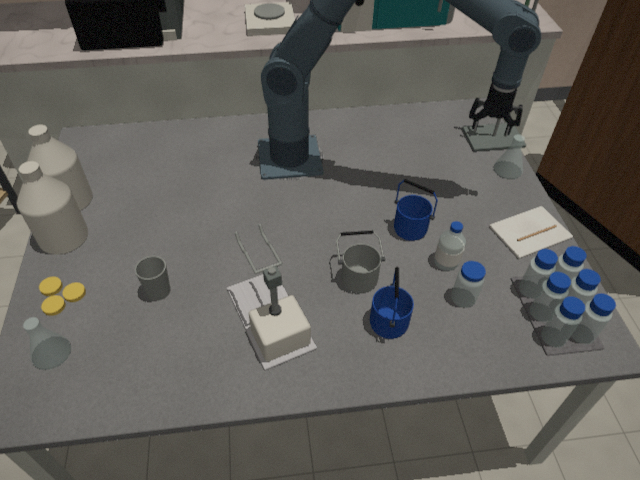

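View pics/top0.png

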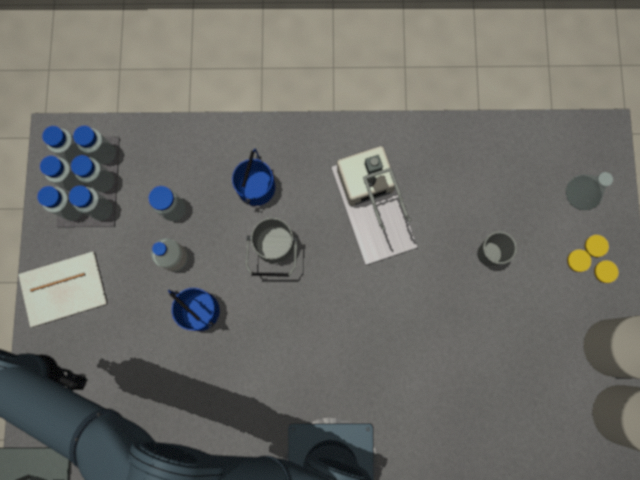

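The scene view shows the steel pot at (360,268) with its bail's black tube at (357,233), and the fork prongs at (240-280,230-268). In the top view the pot is at (273,240), the tube at (270,274) and the balance at (375,205), with blue look-alikes at (254,182) and (195,310).

```bash
python3 - <<'E'
from h import *
T=np.load("top0.npz");S=np.load("scene0.npz")
def box(A,r,c,lo,hi):
    m=np.zeros((480,640),bool); m[r[0]:r[1],c[0]:c[1]]=1
    m&=(A["W"][...,2]>lo)&(A["W"][...,2]<hi); return A["W"][m],m
print("scale",T["W"][300,300],T["W"][300,400])
def circ(p):
    A=np.c_[2*p[:,:2],np.ones(len(p))];x=np.linalg.lstsq(A,(p[:,:2]**2).sum(1),rcond=None)[0]
    return x[:2],np.sqrt(x[2]+x[0]**2+x[1]**2)
for n,A,r,c in (("top",T,(210,290),(240,310)),("scene",S,(222,300),(325,392))):
    p,m=box(A,r,c,.03,.3); print(n,len(p),np.percentile(p[:,2],[5,50,95,99]))
    q,_=box(A,r,c,.094,.106); 
    if len(q)>10: print("rim",circ(q),q.min(0),q.max(0))
    dark=m&(A["im"].max(2)<45); t=A["W"][dark]
    print("tube",len(t),np.median(t,0)); 
    if len(t)>5: print(t[np.argsort(t[:,1])][[0,len(t)//2,-1]])
for n,A,r,c in (("top",T,(140,270),(325,420)),("scene",S,(215,370),(220,320))):
    p,m=box(A,r,c,.2,.3); print(n,len(p)); 
    p=p[np.argsort(p[:,0])]; print(np.round(p[::max(1,len(p)//25)],3))
    b,m=box(A,r,c,.006,.02); print("base",len(b),cv2.minAreaRect((b[:,:2]*1000).astype(np.float32)))
    b,m=box(A,r,c,.095,.11); print("house",len(b),cv2.minAreaRect((b[:,:2]*1000).astype(np.float32)))
for n,A in (("top",T),("scene",S)):
    im=A["im"]; 
    r,c=((130,300),(230,430)) if n=="top" else ((200,320),(220,400))
    cv2.imwrite(f"pics/{n}c.png",cv2.resize(im[r[0]:r[1],c[0]:c[1]],None,fx=4 if n=="scene" else 3.5,fy=4 if n=="scene" else 3.5,interpolation=cv2.INTER_CUBIC))
E
```

```text
scale [0.4254033  0.0788394  0.00838079] [ 0.4244956  -0.1884632   0.00370253]
top 885 [0.03721024 0.09418376 0.10747079 0.11112776]
rim (array([0.55090148, 0.14914188]), np.float64(0.06608076232732137)) [0.47857624 0.08254433 0.09402588] [0.63347207 0.21338905 0.10598603]
tube 108 [0.4848046  0.16620356 0.10185916]
[[0.55430466 0.1010358  0.04885751]
 [0.62708534 0.16651917 0.06443779]
 [0.58160992 0.19933985 0.04969056]]
scene 1654 [0.03549584 0.07637013 0.10293324 0.1066896 ]
rim (array([0.58285474, 0.15812099]), np.float64(0.08028410774797573)) [0.47863742 0.08153227 0.09400211] [0.72193222 0.21387079 0.10585416]
tube 63 [0.48801265 0.14832118 0.10475011]
[[0.49259715 0.10284724 0.10969266]
 [0.48562911 0.14832118 0.10475011]
 [0.49166803 0.19435387 0.10519711]]
top 741
[[ 0.567 -0.127  0.264]
 [ 0.588 -0.117  0.243]
 [ 0.598 -0.115  0.243]
 [ 0.609 -0.115  0.247]
 [ 0.618 -0.113  0.248]
 [ 0.628 -0.172  0.246]
 [ 0.637 -0.101  0.252]
 [ 0.646 -0.104  0.252]
 [ 0.655 -0.167  0.253]
 [ 0.664 -0.096  0.258]
 [ 0.673 -0.089  0.259]
 [ 0.685 -0.158  0.251]
 [ 0.694 -0.088  0.257]
 [ 
[... 691 characters left out ...]
.655 -0.17   0.248]
 [ 0.669 -0.159  0.252]
 [ 0.682 -0.089  0.254]
 [ 0.695 -0.085  0.254]
 [ 0.702 -0.105  0.253]
 [ 0.707 -0.132  0.249]
 [ 0.714 -0.13   0.253]
 [ 0.72  -0.142  0.251]
 [ 0.725 -0.101  0.27 ]
 [ 0.731 -0.104  0.271]
 [ 0.734 -0.088  0.261]
 [ 0.737 -0.119  0.258]
 [ 0.739 -0.115  0.256]
 [ 0.741 -0.089  0.262]
 [ 0.743 -0.097  0.25 ]
 [ 0.744 -0.106  0.246]
 [ 0.746 -0.099  0.258]
 [ 0.748 -0.101  0.261]
 [ 0.749 -0.107  0.237]
 [ 0.753 -0.118  0.258]]
base 2023 ((565.30517578125, -120.34751892089844), (304.4864501953125, 557.3123779296875), 84.55311584472656)
house 1768 ((755.7598266601562, -99.35741424560547), (116.9723892211914, 129.46412658691406), 18.097618103027344)
```

View pics/topc.png

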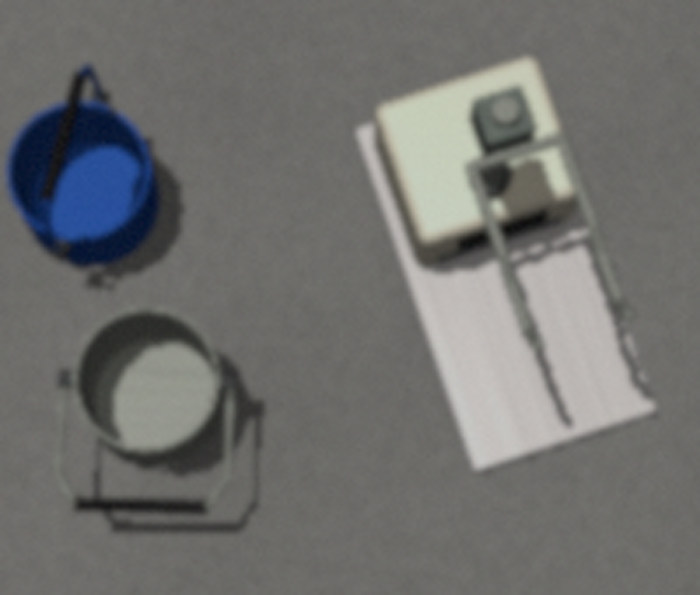

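View pics/scenec.png

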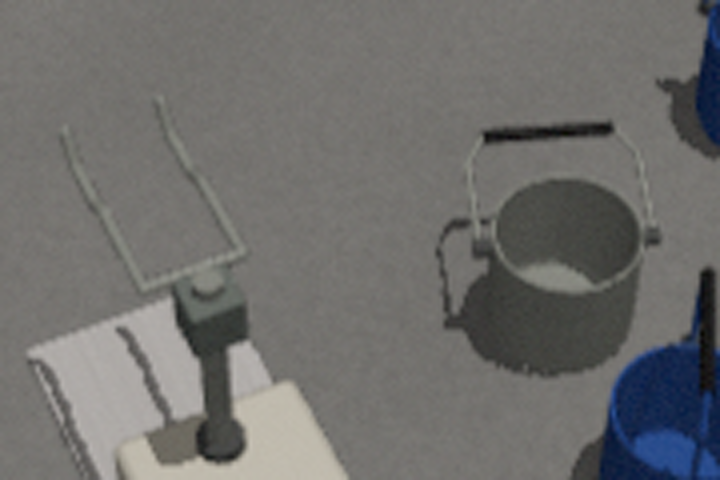

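The crops show the tube at the pot's near side, roughly along world y, with the fork yawed about 18°. I'll refine with fits, then print the rows for the approach.

```bash
cat >> h.py <<'E'
def plan(wps,state=None):
    """wps: list of (xyz, tool-rotation R, nrows, claw) -> prints rows"""
    s=state or arm.read_state(); p=np.array(s["tcp_pos"]);r=R.from_quat(s["ee_rot"])
    for q,r2,n,claw in wps:
        n=int(max(n,np.ceil(np.abs(np.subtract(q,p)).max()/.055),np.ceil((r.inv()*r2).magnitude()/.17)))
        dp=(np.array(q)-p)/n; w=(r.inv()*r2).as_rotvec()/n
        for i in range(n):
            print("  [%g,%.1f,%.1f,%.1f,%.4f,%.4f,%.4f],"%(claw,*(r.inv().apply(dp)*1000),*w)); r=r*R.from_rotvec(w)
        p=np.array(q); print("  --",np.round(p,4))
def tool(yaw,tilt=0,sgn=1):
    "tool down, tool y along yaw heading; tilt>0: fingers point forward(+yaw heading)"
    c,s=np.cos(yaw),np.sin(yaw); h=np.array([c,s,0]); z=np.array([0,0,1.])
    tz=-np.cos(tilt)*z+np.sin(tilt)*h; ty=sgn*(np.cos(tilt)*h+np.sin(tilt)*z); tx=np.cross(ty,tz)
    return R.from_matrix(np.c_[tx,ty,tz])
def say(s=None):
    s=s or arm.read_state(); print(round(s["t"],2),np.round(s["tcp_pos"],4),np.round(s["contact_force"],2),round(s["finger_gap"],4),np.round(s["qpos"],2))
E
python3 - <<'E'
from h import *
from scipy.optimize import least_squares
T=np.load("top0.npz");S=np.load("scene0.npz")
for n,A in (("scene",S),("top",T)):
    W=A["W"];im=A["im"]
    d=np.hypot(W[...,0]-.582,W[...,1]-.149); m=(d<.075)&(W[...,2]>.02)&(W[...,2]<(.08 if n=="scene" else .104))
    if n=="top": m&=(W[...,2]>.09)
    p=W[m]; f=lambda x:np.hypot(p[:,0]-x[0],p[:,1]-x[1])-x[2]
    o=least_squares(f,[.582,.149,.054],loss="soft_l1",f_scale=.002); print(n,"pot",o.x,len(p))
    m=(abs(W[...,0]-.489)<.02)&(abs(W[...,1]-.149)<.06)&(W[...,2]>.085)&(im.max(2)<60)
    t=W[m]; vx,vy,x0,y0=cv2.fitLine(t[:,:2].astype(np.float32),cv2.DIST_HUBER,0,.01,.01).ravel()
    print("tube",len(t),np.median(t,0),"y mid",(t[:,1].min()+t[:,1].max())/2,np.ptp(t[:,1]),"yaw",np.arctan2(-vx*np.sign(vy),abs(vy)))
    # balance
    m=(W[...,2]>.225)&(W[...,2]<.29)&(W[...,0]>.55)&(W[...,0]<.70)&(W[...,1]>-.22)&(W[...,1]<-.05)
    p=W[m]
    def g(x):
        c,s=np.cos(x[2]),np.sin(x[2]); v=-s*(p[:,0]-x[0])+c*(p[:,1]-x[1]); return abs(v)-.032
    def g2(x):
        return np.r_[g(np.r_[x,0][[0,1,2]] if 0 else [.61,x[0],x[1]])]
    o=least_squares(g2,[-.148,.31],loss="soft_l1",f_scale=.002); y0,a=o.x
    c,s=np.cos(a),np.sin(a); u=c*(p[:,0]-.61)+s*(p[:,1]-y0)
    print("fork: axis through x=.61,y=%.4f yaw %.4f"%(y0,a),"tip u",np.percentile(u,[0,1,2]),"max",u.max())
    m=(W[...,2]>.225)&(W[...,2]<.30)&(W[...,0]>.55)&(W[...,0]<.80)&(W[...,1]>-.22)&(W[...,1]<-.05)
    q=W[m]; u=c*(q[:,0]-.61)+s*(q[:,1]-y0); v=-s*(q[:,0]-.61)+c*(q[:,1]-y0)
    b=(abs(v)<.024)&(u<.106); print("bar u",np.round(np.percentile(u[b],[5,25,50,75]),4),b.sum())
    for lo in np.arange(-.04,.09,.01):
        k=(abs(u-lo-.005)<.005)&(abs(v)<.045); print("%.3f:%.4f"%(lo+.005,np.median(q[k,2]) if k.any() else 0),end=" ")
    print()
print("PLAN")
p0=np.array(arm.read_state()["tcp_pos"]); 
r0=R.from_quat(arm.read_state()["ee_rot"])
plan([((.251,.599,.33),r0,2,.3),((.46,.149,.30),tool(0,.0),9,.3)])
E
```

```text
scene pot [0.58194093 0.14706585 0.05229286] 921
tube 82 [0.48825813 0.14826968 0.10472316] y mid 0.14860055328503635 0.09150662628750231 yaw -0.040122703
fork: axis through x=.61,y=-0.1481 yaw 0.3205 tip u [-0.03008998 -0.02935884 -0.0276431 ] max 0.10377940112356096
bar u [0.0996 0.1015 0.1033 0.1047] 46
-0.035:0.2628 -0.025:0.2582 -0.015:0.2464 -0.005:0.2439 0.005:0.2444 0.015:0.2447 0.025:0.2460 0.035:0.2492 0.045:0.2526 0.055:0.2517 0.065:0.2523 0.075:0.2524 0.085:0.2521 
top pot [0.57807586 0.14765705 0.05344381] 254
tube 107 [0.48361738 0.15285736 0.10592535] y mid 0.15186905459138278 0.0895643125963598 yaw -0.017602282
fork: axis through x=.61,y=-0.1453 yaw 0.3063 tip u [-0.03507647 -0.03277384 -0.03089645] max 0.102296954115386
bar u [0.0953 0.0973 0.0992 0.1009] 68
-0.035:0.2606 -0.025:0.2550 -0.015:0.2457 -0.005:0.2436 0.005:0.2440 0.015:0.2439 0.025:0.2486 0.035:0.2525 0.045:0.2534 0.055:0.2534 0.065:0.2529 0.075:0.2534 0.085:0.2521 
PLAN
  [0.3,-0.0,-0.1,-42.8,0.0000,0.0000,0.0000],
  [0.3,-0.0,-0.1,-42.8,0.0000,0.0000,0.0000],
  -- [0.251 0.599 0.33 ]
  [0.3,-40.7,-37.1,3.4,-0.0001,0.0001,0.1305],
  [0.3,-45.2,-31.5,3.4,-0.0001,0.0001,0.1305],
  [0.3,-48.9,-25.4,3.4,-0.0001,0.0001,0.1305],
  [0.3,-51.8,-18.8,3.4,-0.0001,0.0001,0.1305],
  [0.3,-53.8,-11.9,3.4,-0.0001,0.0001,0.1305],
  [0.3,-54.9,-4.8,3.4,-0.0001,0.0001,0.1305],
  [0.3,-55.1,2.4,3.3,-0.0001,0.0001,0.1305],
  [0.3,-54.3,9.5,3.3,-0.0001,0.0001,0.1305],
  [0.3,-52.6,16.5,3.3,-0.0001,0.0001,0.1305],
  -- [0.46  0.149 0.3  ]
```

Request:
{"api": "drive_tool", "payload": {
  "targets": [
    [0.3,0,0,-43,0,0,0],
    [0.3,0,0,-43,0,0,0],
    [0.3,-41,-37,3,0,0,0.1305],
    [0.3,-45,-31.5,3,0,0,0.1305],
    [0.3,-49,-25.5,3,0,0,0.1305],
    [0.3,-52,-19,3,0,0,0.1305],
    [0.3,-54,-12,3,0,0,0.1305],
    [0.3,-55,-5,3,0,0,0.1305],
    [0.3,-55,2.5,3,0,0,0.1305],
    [0.3,-54,9.5,3,0,0,0.1305],
    [0.3,-52.5,16.5,3,0,0,0.1305],
    [0.3,0,0,0,0,0,0]
  ]
}}

```text
t: 1.6
tcp_pos: [0.4611, 0.1447, 0.3041]
ee_rot: [0.71, 0.704, -0.001, 0.001]
contact_force: [-0.8, 1.1, -0.2]
finger_gap: 0.0255
grasp_force: 0.0
```

```bash
python3 - <<'E'
from h import *
say(); P=arm.camera_params("wrist"); im,d=arm.grab_frame("wrist"); cv2.imwrite("pics/w1.png",im)
np.savez("w1.npz",im=im,d=d,K=P["intrinsics"],E=P["extrinsics"])
K=np.array(P["intrinsics"]);E=np.array(P["extrinsics"])
v,u=np.mgrid[0:480,0:640]; x=(u-K[0,2])/K[0,0];y=(v-K[1,2])/K[1,1]; th=np.hypot(x,y)
k=np.tan(np.minimum(th,1.4))/np.maximum(th,1e-9); pc=np.stack([x*k*d,y*k*d,d],-1); W=(pc-E[:3,3])@E[:3,:3]; W[d==0]=np.nan
m=(abs(W[...,0]-.486)<.025)&(abs(W[...,1]-.15)<.06)&(W[...,2]>.09)&(W[...,2]<.125)&(im.max(2)<70)
t=W[m]; vx,vy,x0,y0=cv2.fitLine(t[:,:2].astype(np.float32),cv2.DIST_HUBER,0,.01,.01).ravel()
print("tube",len(t),np.median(t,0),t[:,1].min(),t[:,1].max(),"yaw",np.arctan2(-vx*np.sign(vy),abs(vy)))
from scipy.optimize import least_squares
dd=np.hypot(W[...,0]-.58,W[...,1]-.148); m=(dd<.065)&(dd>.04)&(W[...,2]>.094)&(W[...,2]<.106); p=W[m]
o=least_squares(lambda x:np.hypot(p[:,0]-x[0],p[:,1]-x[1])-x[2],[.58,.148,.053],loss="soft_l1",f_scale=.002); print("pot",o.x,len(p))
E
```

```text
1.6 [0.4611 0.1447 0.3041] [-0.76  1.14 -0.19] 0.0255 [-0.76  0.19  0.42  1.92 -0.08  1.06 -0.32]
tube 1106 [0.48454239 0.15337914 0.10492419] 0.10320518496978281 0.1986320442632218 yaw -0.029837206
pot [0.57817372 0.14871634 0.05227339] 1564
```

View pics/w1.png

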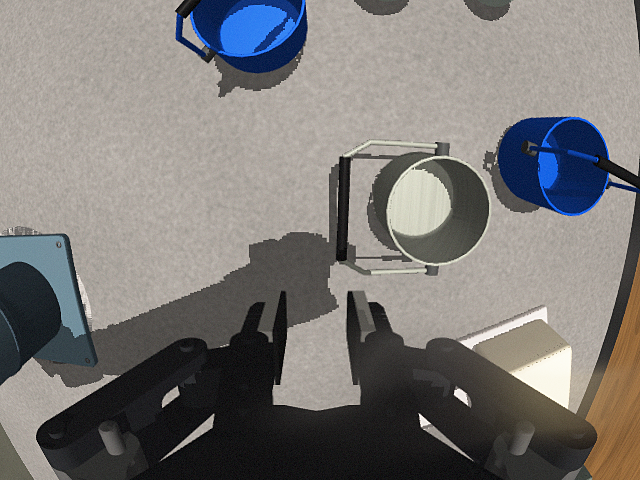

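The wrist view shows the tube at (345,208) and the pot's rim at (438,210), which agrees with the fits: pot (0.578, 0.1485), tube (0.4845, 0.151, 0.102), yaw -0.03.

```bash
cat >> h.py <<'E'
PC=np.array([.578,.1485,.088]); PY=-.03
def tube(th,yaw=PY): return PC+.095*np.array([-np.sin(th)*np.cos(yaw),-np.sin(th)*np.sin(yaw),np.cos(th)])
def tcp_at(th,tilt,off,ahead=.002):
    r=tool(PY,tilt); m=r.as_matrix(); return tube(th)-ahead*m[:,2]+off*m[:,1],r
E
python3 - <<'E'
from h import *
c,r=tcp_at(1.42,.45,0,.062); b,_=tcp_at(1.42,.45,0,.002)
plan([(c,r,5,.3),(b,r,5,.3)])
E
```

```text
[0.3,0.9,-0.6,29.2,-0.0901,-0.0010,0.0051],
  [0.3,1.0,-3.2,29.0,-0.0901,-0.0010,0.0051],
  [0.3,1.0,-5.8,28.6,-0.0901,-0.0010,0.0051],
  [0.3,1.0,-8.4,28.0,-0.0901,-0.0010,0.0051],
  [0.3,0.9,-10.9,27.1,-0.0901,-0.0010,0.0051],
  -- [0.4572 0.1521 0.1581]
  [0.3,0.0,0.0,12.0,-0.0000,0.0000,-0.0000],
  [0.3,0.0,0.0,12.0,-0.0000,0.0000,-0.0000],
  [0.3,0.0,0.0,12.0,-0.0000,0.0000,-0.0000],
  [0.3,0.0,0.0,12.0,-0.0000,0.0000,-0.0000],
  [0.3,0.0,0.0,12.0,-0.0000,0.0000,-0.0000],
  -- [0.4833 0.1513 0.1041]
```

Request:
{"api": "drive_tool", "payload": {
  "targets": [
    [0.3,1,-0.6,29,-0.09,0,0.005],
    [0.3,1,-3,29,-0.09,0,0.005],
    [0.3,1,-6,28.5,-0.09,0,0.005],
    [0.3,1,-8.5,28,-0.09,0,0.005],
    [0.3,1,-11,27,-0.09,0,0.005],
    [0.3,0,0,0,0,0,0],
    [0.3,0,0,0,0,0,0]
  ]
}}

```text
t: 2.52
tcp_pos: [0.4619, 0.148, 0.1774]
ee_rot: [0.702, 0.682, 0.136, 0.151]
contact_force: [0.4, 0.1, 0.2]
finger_gap: 0.0258
grasp_force: 0.0
```

```bash
python3 - <<'E'
from h import *
say(); b,r=tcp_at(1.42,.45,0,.002); plan([(b,r,5,.3)])
E
```

```text
2.52 [0.4619 0.148  0.1774] [0.42 0.14 0.23] 0.0258 [-0.94  0.24  0.43  2.33  0.49  0.28 -1.02]
  [0.3,1.0,-2.0,15.1,-0.0080,0.0029,0.0007],
  [0.3,1.0,-2.1,15.1,-0.0080,0.0029,0.0007],
  [0.3,0.9,-2.2,15.1,-0.0080,0.0029,0.0007],
  [0.3,0.9,-2.3,15.1,-0.0080,0.0029,0.0007],
  [0.3,0.8,-2.4,15.1,-0.0080,0.0029,0.0007],
  -- [0.4833 0.1513 0.1041]
```

```bash
python3 - <<'E'
from h import *
a,r=tcp_at(1.42,.2,0,.062);b,_=tcp_at(1.42,.2,0,.002); plan([(a,r,4,.3),(b,r,4,.3)])
E
```

```text
[0.3,1.1,0.8,4.3,0.0526,0.0038,0.0004],
  [0.3,1.0,1.0,4.2,0.0526,0.0038,0.0004],
  [0.3,1.0,1.3,4.2,0.0526,0.0038,0.0004],
  [0.3,1.0,1.5,4.1,0.0526,0.0038,0.0004],
  -- [0.4718 0.1517 0.163 ]
  [0.3,-0.0,-0.0,15.0,-0.0000,0.0000,0.0000],
  [0.3,-0.0,-0.0,15.0,-0.0000,0.0000,0.0000],
  [0.3,-0.0,-0.0,15.0,-0.0000,0.0000,0.0000],
  [0.3,-0.0,-0.0,15.0,-0.0000,0.0000,0.0000],
  -- [0.4837 0.1513 0.1042]
```

Request:
{"api": "drive_tool", "payload": {
  "targets": [
    [0.3,1,1,4,0.053,0.004,0],
    [0.3,1,1,4,0.053,0.004,0],
    [0.3,1,1.3,4,0.053,0.004,0],
    [0.3,1,1.5,4,0.053,0.004,0],
    [0.3,0,0,0,0,0,0],
    [0.3,0,0,0,0,0,0]
  ]
}}

```text
t: 3.28
tcp_pos: [0.4714, 0.1507, 0.1636]
ee_rot: [0.714, 0.693, 0.069, 0.071]
contact_force: [0.5, 0.3, -0.1]
finger_gap: 0.0256
grasp_force: 0.0
```

```bash
python3 - <<'E'
from h import *
say();print(R.from_quat(arm.read_state()["ee_rot"]).as_matrix()[:,2]); b,r=tcp_at(1.42,.2,0,.002); plan([(b,r,5,.3)])
E
```

```text
3.27 [0.4714 0.1507 0.1636] [ 0.54  0.25 -0.08] 0.0256 [-0.58  0.31  0.14  2.16  0.1   0.49 -0.57]
[ 0.19777015 -0.00587475 -0.98023082]
  [0.3,0.2,0.1,12.1,-0.0002,-0.0000,0.0001],
  [0.3,0.2,0.1,12.1,-0.0002,-0.0000,0.0001],
  [0.3,0.2,0.1,12.1,-0.0002,-0.0000,0.0001],
  [0.3,0.2,0.1,12.1,-0.0002,-0.0000,0.0001],
  [0.3,0.2,0.1,12.1,-0.0002,-0.0000,0.0001],
  -- [0.4837 0.1513 0.1042]
```

Request:
{"api": "drive_tool", "payload": {
  "targets": [
    [0.3,0,0,12,0,0,0],
    [0.3,0,0,12,0,0,0],
    [0.3,0,0,12,0,0,0],
    [0.3,0,0,12,0,0,0],
    [0.3,0,0,12,0,0,0],
    [0.2,0,0,0,0,0,0],
    [0.2,0,0,0,0,0,0]
  ]
}}

```text
t: 4.15
tcp_pos: [0.4833, 0.1502, 0.1045]
ee_rot: [0.714, 0.693, 0.069, 0.071]
contact_force: [-0.7, 0.1, -0.6]
finger_gap: 0.0173
grasp_force: 0.0
```

```bash
python3 - <<'E'
from h import *
say();im,d=arm.grab_frame("wrist");cv2.imwrite("pics/w2.png",im)
E
```

```text
4.15 [0.4833 0.1502 0.1045] [-0.7   0.14 -0.64] 0.0173 [-0.56  0.45  0.13  2.17  0.1   0.35 -0.56]
```

View pics/w2.png

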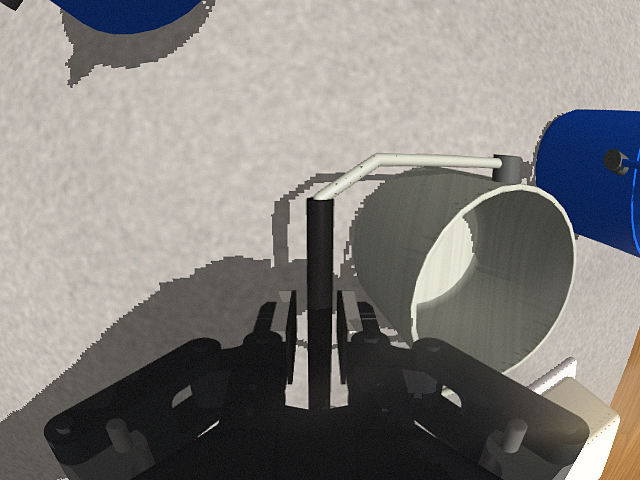

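The tube is centred between the pads at (320,300). Now the arc.

```bash
python3 - <<'E'
from h import *
w=[]
for i,th in enumerate(np.linspace(1.42,0,21)[1:]):
    c,r=tcp_at(th,.2*max(0,(th-.3)/1.12),.0037); w.append((c,r,1,.2))
plan(w)
E
```

```text
[0.2,1.1,6.5,-5.7,0.0115,0.0003,0.0004],
  -- [0.4886 0.1512 0.1116]
  [0.2,0.0,2.9,-6.0,0.0127,0.0000,-0.0000],
  -- [0.4904 0.1511 0.118 ]
  [0.2,-0.0,3.3,-5.9,0.0127,-0.0000,0.0000],
  -- [0.4926 0.1511 0.1244]
  [0.2,0.0,3.6,-5.7,0.0127,0.0000,0.0000],
  -- [0.4952 0.151  0.1305]
  [0.2,-0.0,3.9,-5.4,0.0127,0.0000,-0.0000],
  -- [0.4983 0.1509 0.1365]
  [0.2,0.0,4.3,-5.2,0.0127,-0.0000,0.0000],
  -- [0.5018 0.1508 0.1422]
  [0.2,-0.0,4.6,-4.9,0.0127,-0.0000,-0.0000],
  -- [0.5057 0.1507 0.1477]
  [0.2,0.0,4.8,-4.7,0.0127,-0.0000,0.0000],
  -- [0.51   0.1505 0.1529]
  [0.2,0.0,5.1,-4.4,0.0127,0.0000,0.0000],
  -- [0.5147 0.1504 0.1578]
  [0.2,-0.0,5.4,-4.1,0.0127,0.0000,-0.0000],
  -- [0.5196 0.1503 0.1623]
  [0.2,0.0,5.6,-3.8,0.0127,-0.0000,0.0000],
  -- [0.5249 0.1501 0.1665]
  [0.2,-0.0,5.8,-3.4,0.0127,-0.0000,0.0000],
  -- [0.5305 0.1499 0.1703]
  [0.2,0.0,6.0,-3.1,0.0127,0.0000,-0.0000],
  -- [0.5364 0.1497 0.1736]
  [0.2,-0.0,6.2,-2.7,0.0127,0.0000,-0.0000],
  -- [0.5424 0.1496 0.1766]
  [0.2,-0.0,6.3,-2.4,0.0127,-0.0000,0.0000],
  -- [0.5487 0.1494 0.1791]
  [0.2,-0.0,6.4,-2.0,0.0098,-0.0000,0.0000],
  -- [0.5551 0.1492 0.1812]
  [0.2,-0.0,6.5,-1.7,-0.0000,0.0000,0.0000],
  -- [0.5616 0.149  0.1829]
  [0.2,-0.0,6.6,-1.2,-0.0000,-0.0000,0.0000],
  -- [0.5683 0.1488 0.184 ]
  [0.2,0.0,6.7,-0.7,0.0000,0.0000,0.0000],
  -- [0.575  0.1486 0.1848]
  [0.2,0.0,6.7,-0.2,0.0000,0.0000,0.0000],
  -- [0.5817 0.1484 0.185 ]
```

Request:
{"api": "drive_tool", "payload": {
  "targets": [
    [0.2,0.5,4,-1,0,0,0],
    [0.2,0.5,3,-5,0.012,0,0],
    [0.2,0,3,-6,0.013,0,0],
    [0.2,0,3.3,-6,0.013,0,0],
    [0.2,0,3.6,-5.7,0.013,0,0],
    [0.2,0,4,-5.4,0.013,0,0],
    [0.2,0,4.3,-5.2,0.013,0,0],
    [0.2,0,4.6,-5,0.013,0,0],
    [0.2,0,4.8,-4.7,0.013,0,0],
    [0.2,0,0,0,0,0,0]
  ]
}}

```text
t: 5.45
tcp_pos: [0.5112, 0.1504, 0.1536]
ee_rot: [0.717, 0.696, 0.033, 0.034]
contact_force: [-2.2, 0.2, 1.1]
finger_gap: 0.017
grasp_force: 0.8
```

```bash
python3 - <<'E'
from h import *
say();im,d=arm.grab_frame("wrist");im2,d2=arm.grab_frame("scene")
a=cv2.resize(im[100:460,120:600],(400,300)); b=cv2.resize(im2[190:310,300:460],(400,300),interpolation=cv2.INTER_CUBIC)
cv2.imwrite("pics/w3.png",np.hstack([a,b]))
E
```

```text
5.45 [0.5112 0.1504 0.1536] [-2.21  0.24  1.07] 0.017 [-0.45  0.42  0.06  2.    0.02  0.63 -0.44]
```

View pics/w3.png

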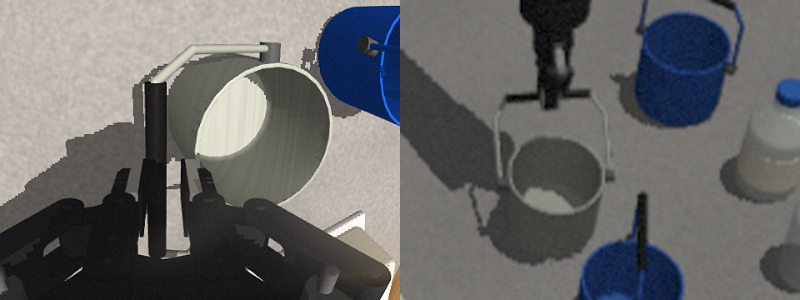

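The wrist crop (left) shows the tube riding on the rear pad at (155,150). The scene crop (right) shows the bail rising at (550,97) with the pot still standing.

```bash
cat >> h.py <<'E'
from scipy.optimize import least_squares
def potfit(g=(.58,.148)):
    im,d,W=cloud("scene")
    dd=np.hypot(W[...,0]-g[0],W[...,1]-g[1]); m=(dd<.075)&(W[...,2]>.02)&(W[...,2]<.08); p=W[m]
    o=least_squares(lambda x:np.hypot(p[:,0]-x[0],p[:,1]-x[1])-x[2],[*g,.054],loss="soft_l1",f_scale=.002)
    print("pot",np.round(o.x,4),len(p)); return im,d,W
def endfit(im,W,zlo=.11,x=(.46,.66)):
    "dark tube ends outside the fingers"
    m=(W[...,0]>x[0])&(W[...,0]<x[1])&(W[...,2]>zlo)&(W[...,2]<.215)&(abs(W[...,1]-.15)<.055)&(abs(W[...,1]-.15)>.028)&(im.max(2)<60)
    t=W[m]; print("tube",len(t),np.round(np.median(t,0),4) if len(t) else "", "L/R",[np.round(np.median(t[s*(t[:,1]-.15)>0],0),4) for s in (1,-1)] if len(t)>4 else "")
E
python3 - <<'E'
from h import *
im,d,W=potfit(); endfit(im,W); say()
E
```

```text
pot [0.5858 0.1469 0.0523] 838
tube 42 [0.51   0.1199 0.1473] L/R [array([0.5115, 0.1879, 0.1469]), array([0.5093, 0.1097, 0.1473])]
5.6 [0.5102 0.1503 0.1529] [-0.9   0.35  0.71] 0.0173 [-0.45  0.42  0.06  2.    0.02  0.63 -0.44]
```

```bash
sed -i 's/^PC=.*PY/PC=np.array([.582,.1485,.088]); PY/' h.py; python3 - <<'E'
from h import *
w=[]
for th,off in [(.92,.000),(.92,.0035)]+[(t,.0037) for t in np.linspace(.85,0,14)]:
    c,r=tcp_at(th,.1*th/.9,off,.003); w.append((c,r,1,.2))
plan(w)
E
```

```text
[0.2,0.3,-4.4,3.9,-0.0073,0.0008,0.0007],
  -- [0.5061 0.1508 0.1485]
  [0.2,-0.0,3.5,-0.0,-0.0000,-0.0000,0.0000],
  -- [0.5096 0.1507 0.1489]
  [0.2,0.0,4.9,-4.7,0.0078,-0.0000,-0.0000],
  -- [0.5141 0.1505 0.154 ]
  [0.2,0.0,4.7,-4.1,0.0073,0.0000,0.0000],
  -- [0.5183 0.1504 0.1585]
  [0.2,0.0,4.9,-3.8,0.0073,-0.0000,-0.0000],
  -- [0.5229 0.1503 0.1628]
  [0.2,-0.0,5.1,-3.5,0.0073,-0.0000,0.0000],
  -- [0.5277 0.1501 0.1667]
  [0.2,-0.0,5.3,-3.2,0.0073,0.0000,-0.0000],
  -- [0.5328 0.15   0.1703]
  [0.2,0.0,5.5,-2.9,0.0073,-0.0000,0.0000],
  -- [0.5381 0.1498 0.1735]
  [0.2,-0.0,5.7,-2.6,0.0073,0.0000,0.0000],
  -- [0.5436 0.1497 0.1764]
  [0.2,-0.0,5.8,-2.2,0.0073,0.0000,0.0000],
  -- [0.5493 0.1495 0.1789]
  [0.2,0.0,5.9,-1.9,0.0073,-0.0000,0.0000],
  -- [0.5551 0.1493 0.1811]
  [0.2,-0.0,6.0,-1.6,0.0073,0.0000,0.0000],
  -- [0.5611 0.1491 0.1829]
  [0.2,0.0,6.1,-1.2,0.0073,-0.0000,0.0000],
  -- [0.5671 0.1489 0.1843]
  [0.2,0.0,6.2,-0.8,0.0073,-0.0000,-0.0000],
  -- [0.5733 0.1488 0.1852]
  [0.2,-0.0,6.2,-0.5,0.0073,0.0000,-0.0000],
  -- [0.5795 0.1486 0.1858]
  [0.2,-0.0,6.2,-0.1,0.0073,-0.0000,-0.0000],
  -- [0.5857 0.1484 0.186 ]
```

Request:
{"api": "drive_tool", "payload": {
  "targets": [
    [0.2,0,-4.4,4,-0.007,0,0],
    [0.2,0,3.5,0,0,0,0],
    [0.2,0,5,-4.7,0.008,0,0],
    [0.2,0,4.7,-4.1,0.007,0,0],
    [0.2,0,5,-3.8,0.007,0,0],
    [0.2,0,5.1,-3.5,0.007,0,0],
    [0.2,0,5.3,-3.2,0.007,0,0],
    [0.2,0,5.5,-2.9,0.007,0,0],
    [0.2,0,5.7,-2.6,0.007,0,0],
    [0.2,0,5.8,-2.2,0.007,0,0],
    [0.2,0,0,0,0,0,0]
  ]
}}

```text
t: 6.98
tcp_pos: [0.5505, 0.1492, 0.1794]
ee_rot: [0.717, 0.696, 0.016, 0.017]
contact_force: [-1.3, -0.5, 1.1]
finger_gap: 0.0172
grasp_force: 0.5
```

```bash
python3 - <<'E'
from h import *
im,d,W=potfit((.585,.147)); endfit(im,W); say()
E
```

```text
pot [0.5996 0.1467 0.0517] 886
tube 41 [0.5505 0.1205 0.1738] L/R [array([0.5509, 0.1857, 0.1736]), array([0.5493, 0.1117, 0.1741])]
7.03 [0.5499 0.1492 0.1791] [-2.11  0.59 -0.16] 0.0171 [-0.4   0.46  0.06  1.85 -0.01  0.79 -0.37]
```

```bash
cat >> h.py <<'E'
def tiltfit(g=(.597,.147),zmax=.09):
    im,d,W=cloud("scene")
    dd=np.hypot(W[...,0]-g[0],W[...,1]-g[1]); m=(dd<.075)&(W[...,2]>.015)&(W[...,2]<zmax); p=W[m]
    o=least_squares(lambda x:np.hypot(p[:,0]-x[0]-x[2]*(p[:,2]-.05),p[:,1]-x[1]-x[3]*(p[:,2]-.05))-.0525,[*g,0,0],loss="soft_l1",f_scale=.002)
    print("pot@z.05, slopes",np.round(o.x,4),len(p)); return im,d,W
E
python3 - <<'E'
from h import *
im,d,W=tiltfit()
S=np.load("scene0.npz"); W0=S["W"]; dd=np.hypot(W0[...,0]-.582,W0[...,1]-.147); p=W0[(dd<.075)&(W0[...,2]>.015)&(W0[...,2]<.09)]
o=least_squares(lambda x:np.hypot(p[:,0]-x[0]-x[2]*(p[:,2]-.05),p[:,1]-x[1]-x[3]*(p[:,2]-.05))-.0525,[.582,.147,0,0],loss="soft_l1",f_scale=.002);print("before",o.x)
b=(im[...,0]>90)&(im[...,2]<60)&(W[...,0]>.62)&(W[...,0]<.85)&(abs(W[...,1]-.2)<.12); print("blue",np.nanpercentile(W[b],[2,50,98],axis=0).round(3))
cv2.imwrite("pics/s4.png",cv2.resize(im[200:320,300:460],None,fx=4,fy=4,interpolation=cv2.INTER_CUBIC))
E
```

```text
pot@z.05, slopes [0.6017 0.1458 0.0394 0.0175] 1125
before [ 5.81917454e-01  1.47056946e-01  3.40639142e-04 -2.97019863e-03]
blue [[ 0.688  0.148 -0.001]
 [ 0.715  0.201  0.008]
 [ 0.8    0.25   0.177]]
```

View pics/s4.png

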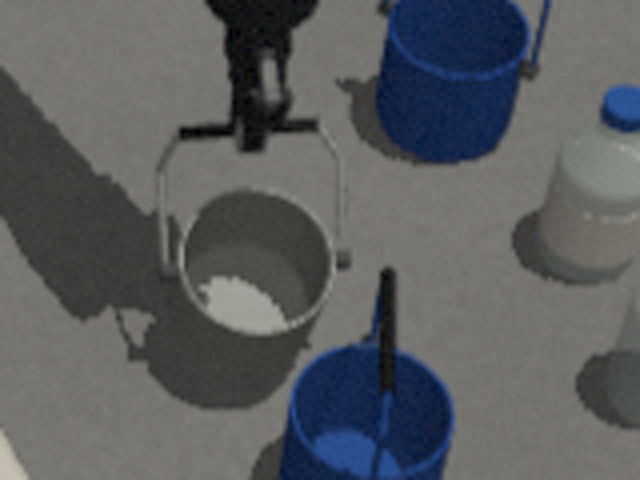

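The pot at (255,270) still stands, but it has crept about 18 mm toward +x and the bail at (250,130) lags. I'll back off, re-measure, then grip the tube and turn it with the tool so a couple moves it instead of a push.

Request:
{"api": "drive_tool", "payload": {
  "targets": [
    [0.2,0,-2,0,0,0,0],
    [0.2,0,-1.5,0,0,0,0],
    [0.2,0,0,0,0,0,0],
    [0.2,0,0,0,0,0,0]
  ]
}}

```text
t: 7.58
tcp_pos: [0.5462, 0.1494, 0.1791]
ee_rot: [0.717, 0.696, 0.016, 0.016]
contact_force: [-1.2, 0.2, 2.3]
finger_gap: 0.0173
grasp_force: 0.7
```

```bash
python3 - <<'E'
from h import *
im,d,W=tiltfit(); potfit((.597,.147)); endfit(im,W); say()
im,d=arm.grab_frame("wrist");P=arm.camera_params("wrist")
K=np.array(P["intrinsics"]);E=np.array(P["extrinsics"])
v,u=np.mgrid[0:480,0:640]; x=(u-K[0,2])/K[0,0];y=(v-K[1,2])/K[1,1]; th=np.hypot(x,y)
k=np.tan(np.minimum(th,1.4))/np.maximum(th,1e-9); pc=np.stack([x*k*d,y*k*d,d],-1); W=(pc-E[:3,3])@E[:3,:3]; W[d==0]=np.nan
dd=np.hypot(W[...,0]-.595,W[...,1]-.148); m=(dd<.065)&(dd>.04)&(W[...,2]>.090)&(W[...,2]<.11)&(im.max(2)>100); p=W[m]
o=least_squares(lambda x:np.r_[(np.hypot(p[:,0]-x[0],p[:,1]-x[1])-x[2])],[.595,.148,.053],loss="soft_l1",f_scale=.002); print("wrist pot",o.x,len(p))
m=(abs(W[...,0]-.545)<.04)&(W[...,1]>.17)&(W[...,1]<.2)&(W[...,2]>.15)&(W[...,2]<.195)&(im.max(2)<60); print("wrist tube",m.sum(),np.median(W[m],0))
E
```

```text
pot@z.05, slopes [0.5972 0.1461 0.1014 0.0083] 1132
pot [0.5962 0.1465 0.052 ] 887
tube 44 [0.5461 0.1175 0.1732] L/R [array([0.5467, 0.1872, 0.1731]), array([0.546 , 0.1114, 0.1733])]
7.67 [0.5463 0.1494 0.1791] [-1.56 -0.16  1.17] 0.017 [-0.4   0.45  0.06  1.86 -0.01  0.79 -0.37]
wrist pot [0.60374122 0.14932414 0.05287941] 3730
wrist tube 1903 [0.54352533 0.18454119 0.17436913]
```

Request:
{"api": "drive_tool", "payload": {
  "targets": [
    [0.2,0,-4,0,0,0,0],
    [0.2,0,-4,0.5,0,0,0],
    [0.25,0,-4,0.5,0,0,0],
    [0.3,0,-4,0.5,0,0,0],
    [0.35,0,-2,0,0,0,0],
    [0.35,0,0,0,0,0,0]
  ]
}}

```text
t: 8.48
tcp_pos: [0.5285, 0.1499, 0.1768]
ee_rot: [0.717, 0.696, 0.016, 0.017]
contact_force: [-0.9, -0.1, -0.6]
finger_gap: 0.0298
grasp_force: 0.0
```

```bash
cat >> h.py <<'E'
def wcloud():
    P=arm.camera_params("wrist");im,d=arm.grab_frame("wrist")
    K=np.array(P["intrinsics"]);E=np.array(P["extrinsics"])
    v,u=np.mgrid[0:480,0:640]; x=(u-K[0,2])/K[0,0];y=(v-K[1,2])/K[1,1]; th=np.hypot(x,y)
    k=np.tan(np.minimum(th,1.4))/np.maximum(th,1e-9); pc=np.stack([x*k*d,y*k*d,d],-1); W=(pc-E[:3,3])@E[:3,:3]; W[d==0]=np.nan
    return im,d,W
def wristfit(g,tx):
    im,d,W=wcloud()
    dd=np.hypot(W[...,0]-g[0],W[...,1]-g[1]); m=(dd<.068)&(dd>.04)&(W[...,2]>.088)&(W[...,2]<.115)&(im.max(2)>100); p=W[m]
    o=least_squares(lambda x:np.hypot(p[:,0]-x[0],p[:,1]-x[1])-x[2],[*g,.053],loss="soft_l1",f_scale=.002)
    c=np.c_[p[:,:2]-o.x[:2],np.ones(len(p))]; pl=np.linalg.lstsq(c,p[:,2],rcond=None)[0]
    print("wrist rim",np.round(o.x,4),len(p),"plane slopes",np.round(pl,3))
    m=(abs(W[...,0]-tx)<.04)&(W[...,1]>.172)&(W[...,1]<.2)&(W[...,2]>.12)&(W[...,2]<.205)&(im.max(2)<60); print("wrist tube",m.sum(),np.median(W[m],0))
    return im,d,W
E
python3 - <<'E'
from h import *
im,d,W=tiltfit(); endfit(im,W); wristfit((.595,.148),.53); say()
E
```

```text
pot@z.05, slopes [ 0.582   0.147   0.0014 -0.0039] 1159
tube 33 [0.532  0.1197 0.172 ] L/R [array([0.533 , 0.1867, 0.1716]), array([0.5311, 0.1129, 0.1721])]
wrist rim [0.579  0.1492 0.0524] 1504 plane slopes [-0.008  0.014  0.099]
wrist tube 1739 [0.52867333 0.18551732 0.17243989]
8.57 [0.5286 0.1499 0.1768] [-0.   -0.16 -0.87] 0.0299 [-0.41  0.43  0.05  1.9  -0.01  0.76 -0.39]
```

The pot is back flat at its original spot, so it was tipping rather than sliding. The tube is at (0.529, 0.150, 0.169) and θ≈0.55. I'll grip it and rotate about the pivots.

```bash
sed -i 's/^PC=.*PY/PC=np.array([.579,.1485,.088]); PY/' h.py; python3 - <<'E'
from h import *
c,r=tcp_at(.55,.28,0,-.001); plan([(c,r,3,.35)])
s=dict(tcp_pos=c,ee_rot=r.as_quat()); w=[]
for i in range(1,13):
    c,r=tcp_at(.55-.55*i/12,.28-.55*i/12,0,-.001); w.append((c,r,1,0))
plan(w,s)
E
```

```text
[0.35,0.0,0.2,2.9,-0.0781,0.0002,0.0002],
  [0.35,0.0,-0.0,2.9,-0.0781,0.0002,0.0002],
  [0.35,0.0,-0.3,2.9,-0.0781,0.0002,0.0002],
  -- [0.5296 0.15   0.168 ]
  [0,0.0,4.2,-1.1,0.0458,-0.0000,0.0000],
  -- [0.5334 0.1499 0.1702]
  [0,0.0,4.2,-1.1,0.0458,0.0000,-0.0000],
  -- [0.5372 0.1498 0.1722]
  [0,-0.0,4.2,-1.1,0.0458,0.0000,0.0000],
  -- [0.5411 0.1496 0.174 ]
  [0,0.0,4.2,-1.1,0.0458,-0.0000,0.0000],
  -- [0.5451 0.1495 0.1757]
  [0,-0.0,4.2,-1.1,0.0458,0.0000,0.0000],
  -- [0.5491 0.1494 0.1772]
  [0,-0.0,4.2,-1.1,0.0458,0.0000,-0.0000],
  -- [0.5532 0.1493 0.1784]
  [0,0.0,4.2,-1.1,0.0458,0.0000,0.0000],
  -- [0.5574 0.1491 0.1795]
  [0,0.0,4.2,-1.1,0.0458,-0.0000,0.0000],
  -- [0.5616 0.149  0.1804]
  [0,-0.0,4.2,-1.1,0.0458,-0.0000,-0.0000],
  -- [0.5659 0.1489 0.1811]
  [0,0.0,4.2,-1.1,0.0458,0.0000,-0.0000],
  -- [0.5701 0.1488 0.1816]
  [0,-0.0,4.2,-1.1,0.0458,0.0000,0.0000],
  -- [0.5744 0.1486 0.1819]
  [0,0.0,4.2,-1.1,0.0458,0.0000,0.0000],
  -- [0.5787 0.1485 0.182 ]
```

Request:
{"api": "drive_tool", "payload": {
  "targets": [
    [0.35,0,0,3,-0.078,0,0],
    [0.35,0,0,3,-0.078,0,0],
    [0.35,0,0,3,-0.078,0,0],
    [0.35,0,0,0,0,0,0],
    [0,0,0,0,0,0,0],
    [0,0,0,0,0,0,0],
    [0,0,0,0,0,0,0],
    [0,0,0,0,0,0,0]
  ],
  "squeeze": 50
}}

```text
t: 9.57
tcp_pos: [0.53, 0.15, 0.1682]
ee_rot: [0.711, 0.69, 0.097, 0.1]
contact_force: [-1.6, 0.8, 4.0]
finger_gap: 0.0079
grasp_force: 48.8
```

```bash
python3 - <<'E'
from h import *
say();im,d,W=tiltfit((.58,.147)); endfit(im,W)
E
```

```text
9.57 [0.53   0.15   0.1682] [-1.61  0.8   4.01] 0.0079 [-0.55  0.36  0.15  2.09  0.16  0.44 -0.59]
pot@z.05, slopes [ 5.819e-01  1.469e-01 -1.000e-04 -7.900e-03] 1175
tube 36 [0.5338 0.1213 0.1735] L/R [array([0.5345, 0.1864, 0.1729]), array([0.5328, 0.1104, 0.1744])]
```

Request:
{"api": "drive_tool", "payload": {
  "targets": [
    [0,0,4.2,-1.1,0.046,0,0],
    [0,0,4.2,-1.1,0.046,0,0],
    [0,0,4.2,-1.1,0.046,0,0],
    [0,0,4.2,-1.1,0.046,0,0],
    [0,0,4.2,-1.1,0.046,0,0],
    [0,0,4.2,-1.1,0.046,0,0],
    [0,0,0,0,0,0,0]
  ]
}}

```text
t: 10.5
tcp_pos: [0.5544, 0.1492, 0.1789]
ee_rot: [0.718, 0.696, 0.001, 0.001]
contact_force: [-1.9, 0.4, 6.2]
finger_gap: 0.0082
grasp_force: 49.6
```

```bash
python3 - <<'E'
from h import *
say();im,d,W=tiltfit((.58,.147)); endfit(im,W)
E
```

```text
10.5 [0.5544 0.1492 0.1789] [-1.88  0.43  6.17] 0.0082 [-0.37  0.49  0.04  1.81 -0.02  0.85 -0.35]
pot@z.05, slopes [ 0.5818  0.147   0.0044 -0.0042] 1170
tube 39 [0.5573 0.1192 0.1832] L/R [array([0.5592, 0.1846, 0.1838]), array([0.5554, 0.1118, 0.1826])]
```

Request:
{"api": "drive_tool", "payload": {
  "targets": [
    [0,0,4.2,-1.3,0.046,0,0],
    [0,0,4.2,-1.2,0.046,0,0],
    [0,0,4.1,-1.2,0.046,0,0],
    [0,0,4.1,-1.1,0.046,0,0],
    [0,0,4.1,-1.1,0.046,0,0],
    [0,0,4.0,-1.1,0.045,0,0],
    [0,0,0,0,0,0,0]
  ]
}}

```text
t: 11.42
tcp_pos: [0.5794, 0.1484, 0.1824]
ee_rot: [0.711, 0.69, -0.094, -0.097]
contact_force: [0.5, 0.9, 2.7]
finger_gap: 0.0081
grasp_force: 49.4
```

```bash
python3 - <<'E'
from h import *
say();im,d,W=tiltfit((.58,.147)); endfit(im,W); wristfit((.579,.148),.579)
E
```

```text
11.43 [0.5794 0.1484 0.1824] [0.51 0.91 2.68] 0.0081 [-0.3   0.67  0.02  1.51 -0.1   1.23 -0.26]
pot@z.05, slopes [ 5.82e-01  1.47e-01  5.00e-04 -1.24e-02] 1156
tube 39 [0.582  0.1178 0.186 ] L/R [array([0.5844, 0.1846, 0.1857]), array([0.5813, 0.1106, 0.1862])]
wrist rim [0.5792 0.1487 0.0522] 1780 plane slopes [-0.002 -0.013  0.1  ]
wrist tube 1910 [0.58125385 0.18504321 0.18748296]
```

Request:
{"api": "drive_tool", "payload": {
  "targets": [
    [0.35,0,0,0,0,0,0],
    [0.35,0,0,0,0,0,0],
    [0.35,0,0,0,0,0,0],
    [0.35,0,0,-12,0,0,0],
    [0.35,0,0,-15,0,0,0],
    [0.35,0,0,-15,0,0,0],
    [0.35,0,0,-15,0,0,0],
    [0.35,0,0,-15,0,0,0],
    [0.35,0,0,0,0,0,0]
  ]
}}

```text
t: 12.65
tcp_pos: [0.5987, 0.148, 0.2534]
ee_rot: [0.711, 0.69, -0.093, -0.096]
contact_force: [-0.2, -0.2, 0.4]
finger_gap: 0.0299
grasp_force: 0.0
```

```bash
python3 - <<'E'
from h import *
say();im,d,W=tiltfit((.58,.147))
m=(abs(W[...,0]-.58)<.06)&(W[...,2]>.15)&(W[...,2]<.2)&(abs(W[...,1]-.15)<.055)&(im.max(2)<60); t=W[m]
print("tube",len(t),np.median(t,0),t[:,1].min(),t[:,1].max())
vx,vy,x0,y0=cv2.fitLine(t[:,:2].astype(np.float32),cv2.DIST_HUBER,0,.01,.01).ravel(); print("yaw",np.arctan2(-vx*np.sign(vy),abs(vy)))
wristfit((.579,.148),.579)
c,r=tcp_at(0,0,0,-.002); plan([((.579,.1485,.25),r,2,.35),((c[0],c[1],.1825+.0025),r,5,.35)])
E
```

```text
12.65 [0.5987 0.148  0.2534] [-0.15 -0.23  0.44] 0.0299 [-0.29  0.63  0.03  1.39 -0.1   1.38 -0.26]
pot@z.05, slopes [ 0.5818  0.1471  0.0013 -0.0085] 1170
tube 96 [0.58179822 0.14797386 0.18643009] 0.10102788386373117 0.19331670225290015
yaw -0.01755281
wrist rim [0.579  0.1486 0.0522] 1212 plane slopes [ 0.001 -0.004  0.1  ]
wrist tube 790 [0.58079004 0.18449047 0.18745917]
  [0.35,0.1,-8.7,3.3,-0.1360,0.0004,0.0002],
  [0.35,0.0,-9.0,2.1,-0.1360,0.0004,0.0002],
  -- [0.579  0.1485 0.25  ]
  [0.35,0.0,0.0,13.0,-0.0000,0.0000,0.0000],
  [0.35,0.0,0.0,13.0,-0.0000,0.0000,0.0000],
  [0.35,0.0,0.0,13.0,-0.0000,0.0000,0.0000],
  [0.35,0.0,0.0,13.0,-0.0000,0.0000,0.0000],
  [0.35,0.0,0.0,13.0,-0.0000,0.0000,0.0000],
  -- [0.579  0.1485 0.185 ]
```

Scene and wrist fits both put the tube over the pot's middle, so the bail stands upright untouched. Now regrip with the tool vertical.

Request:
{"api": "drive_tool", "payload": {
  "targets": [
    [0.35,0,-8.7,3.3,-0.136,0,0],
    [0.35,0,-9,2.1,-0.136,0,0],
    [0.35,0,0,14,0,0,0],
    [0.35,0,0,14,0,0,0],
    [0.35,0,0,14,0,0,0],
    [0.35,0,0,14,0,0,0],
    [0.35,0,0,11,0,0,0],
    [0.35,0,0,0,0,0,0],
    [0,0,0,0,0,0,0],
    [0,0,0,0,0,0,0],
    [0,0,0,0,0,0,0],
    [0,0,0,0,0,0,0]
  ],
  "squeeze": 60
}}

```text
t: 14.25
tcp_pos: [0.5797, 0.1485, 0.1839]
ee_rot: [0.717, 0.697, 0.0, 0.001]
contact_force: [0.0, -0.3, 2.7]
finger_gap: 0.0078
grasp_force: 58.7
```

```bash
python3 - <<'E'
from h import *
say();tiltfit((.58,.147))
E
```

```text
14.25 [0.5797 0.1485 0.1839] [ 0.02 -0.29  2.69] 0.0078 [-0.35  0.52  0.04  1.74 -0.02  0.89 -0.34]
pot@z.05, slopes [ 0.5819  0.1469 -0.0032 -0.001 ] 1170
```

Request:
{"api": "drive_tool", "payload": {
  "targets": [
    [0,0,0,-5,0,0,0],
    [0,0,0,-10,0,0,0],
    [0,0,0,-18,0,0,0],
    [0,0,0,-22,0,0,0],
    [0,0,0,-22,0,0,0],
    [0,0,0,-18,0,0,0],
    [0,0,0,-8,0,0,0],
    [0,0,0,0,0,0,0],
    [0,0,0,0,0,0,0]
  ]
}}

```text
t: 15.42
tcp_pos: [0.5787, 0.1483, 0.2854]
ee_rot: [0.717, 0.697, -0.001, -0.0]
contact_force: [-0.5, 0.6, -3.9]
finger_gap: 0.0079
grasp_force: 58.7
```

```bash
python3 - <<'E'
from h import *
say(); im,d,W=cloud("scene")
g=(.58,.147); dd=np.hypot(W[...,0]-g[0],W[...,1]-g[1]); m=(dd<.08)&(W[...,2]>.115)&(W[...,2]<.185); p=W[m]
o=least_squares(lambda x:np.hypot(p[:,0]-x[0]-x[2]*(p[:,2]-.15),p[:,1]-x[1]-x[3]*(p[:,2]-.15))-.0525,[*g,0,0],loss="soft_l1",f_scale=.002);print("pot",o.x,len(p),np.nanpercentile(W[(dd<.06)&(W[...,2]>.06)][:,2],2))
plan([((.49,.0,.286),tool(.15),9,0),((.477,-.19,.286),tool(.313),9,0)])
E
```

```text
15.43 [0.5787 0.1483 0.2854] [-0.52  0.55 -3.94] 0.0079 [-0.36  0.41  0.05  1.64 -0.02  1.09 -0.34]
pot [ 0.58014157  0.14651409  0.00651943 -0.00233806] 1213 0.11357298429278381
  [0,-16.8,-9.4,-0.0,-0.0002,0.0001,-0.0199],
  [0,-16.6,-9.7,-0.0,-0.0002,0.0001,-0.0199],
  [0,-16.4,-10.0,-0.0,-0.0002,0.0001,-0.0199],
  [0,-16.2,-10.3,-0.1,-0.0002,0.0001,-0.0199],
  [0,-16.0,-10.7,-0.1,-0.0002,0.0001,-0.0199],
  [0,-15.7,-11.0,-0.1,-0.0002,0.0001,-0.0199],
  [0,-15.5,-11.3,-0.1,-0.0002,0.0001,-0.0199],
  [0,-15.3,-11.6,-0.1,-0.0002,0.0001,-0.0199],
  [0,-15.1,-11.9,-0.1,-0.0002,0.0001,-0.0199],
  -- [0.49  0.    0.286]
  [0,-20.7,-4.6,-0.0,0.0000,0.0000,-0.0181],
  [0,-20.6,-5.0,-0.0,0.0000,0.0000,-0.0181],
  [0,-20.5,-5.3,-0.0,0.0000,0.0000,-0.0181],
  [0,-20.4,-5.7,-0.0,0.0000,0.0000,-0.0181],
  [0,-20.3,-6.1,-0.0,0.0000,0.0000,-0.0181],
  [0,-20.2,-6.4,-0.0,0.0000,0.0000,-0.0181],
  [0,-20.0,-6.8,-0.0,0.0000,0.0000,-0.0181],
  [0,-19.9,-7.2,-0.0,0.0000,0.0000,-0.0181],
  [0,-19.8,-7.5,-0.0,0.0000,0.0000,-0.0181],
  -- [ 0.477 -0.19   0.286]
```

Request:
{"api": "drive_tool", "payload": {
  "targets": [
    [0,-8,-4.5,0,0,0,-0.01],
    [0,-14,-8,0,0,0,-0.02],
    [0,-17,-10,0,0,0,-0.02],
    [0,-17,-10.5,0,0,0,-0.02],
    [0,-17,-11,0,0,0,-0.02],
    [0,-17,-11.5,0,0,0,-0.02],
    [0,-17,-12,0,0,0,-0.02],
    [0,-17,-12,0,0,0,-0.02],
    [0,-17,-11,0,0,0,-0.02],
    [0,-19,-9,0,0,0,-0.02],
    [0,-20,-5,0,0,0,-0.018],
    [0,-20,-5,0,0,0,-0.018]
  ]
}}

```text
t: 16.98
tcp_pos: [0.4851, -0.0597, 0.2865]
ee_rot: [0.634, 0.773, -0.0, 0.0]
contact_force: [-0.0, 0.1, -3.0]
finger_gap: 0.0073
grasp_force: 58.7
```

```bash
python3 - <<'E'
from h import *
say(); plan([((.477,-.19,.286),tool(.313),8,0)])
E
```

```text
16.98 [ 0.4851 -0.0597  0.2865] [-0.03  0.11 -3.04] 0.0073 [-0.06  0.21  0.1   1.91 -0.02  1.02  0.25]
  [0,-15.8,-4.2,0.1,-0.0000,0.0001,-0.0145],
  [0,-15.7,-4.4,0.1,-0.0000,0.0001,-0.0145],
  [0,-15.7,-4.6,0.1,-0.0000,0.0001,-0.0145],
  [0,-15.6,-4.9,0.1,-0.0000,0.0001,-0.0145],
  [0,-15.5,-5.1,0.1,-0.0000,0.0001,-0.0145],
  [0,-15.4,-5.3,0.1,-0.0000,0.0001,-0.0145],
  [0,-15.4,-5.5,0.1,-0.0000,0.0001,-0.0145],
  [0,-15.3,-5.8,0.1,-0.0000,0.0001,-0.0145],
  -- [ 0.477 -0.19   0.286]
```

Request:
{"api": "drive_tool", "payload": {
  "targets": [
    [0,-16,-4,0,0,0,-0.0145],
    [0,-16,-4.5,0,0,0,-0.0145],
    [0,-16,-4.5,0,0,0,-0.0145],
    [0,-16,-5,0,0,0,-0.0145],
    [0,-16,-5,0,0,0,-0.0145],
    [0,-15,-5.5,0,0,0,-0.0145],
    [0,-15,-5.5,0,0,0,-0.0145],
    [0,-13,-5.5,0,0,0,-0.0145],
    [0,0,0,0,0,0,0],
    [0,0,0,0,0,0,0]
  ]
}}

```text
t: 18.23
tcp_pos: [0.4774, -0.1865, 0.2864]
ee_rot: [0.588, 0.809, 0.0, 0.0]
contact_force: [-0.1, 0.2, -3.0]
finger_gap: 0.0074
grasp_force: 58.7
```

```bash
python3 - <<'E'
from h import *
say(); s=arm.read_state(); print("yaw",R.from_quat(s["ee_rot"]).as_matrix()[:,1:])
for n in("scene","top","wrist"):
    im,d,W=wcloud() if n=="wrist" else cloud(n)
    X0,Y0,a=.61,-.147,.313
    m=(W[...,2]>.225)&(W[...,2]<.275)&(W[...,0]>.55)&(W[...,0]<.70)&(W[...,1]>-.23)&(W[...,1]<-.06)
    if n=="wrist": m&=(W[...,0]>.565)
    p=W[m]
    o=least_squares(lambda x:abs(-np.sin(x[1])*(p[:,0]-X0)+np.cos(x[1])*(p[:,1]-x[0]))-.032,[Y0,a],loss="soft_l1",f_scale=.002);y0,a=o.x
    c,s_=np.cos(a),np.sin(a); m=(W[...,2]>.225)&(W[...,2]<.28)&(W[...,0]>.55)&(W[...,0]<.75)&(W[...,1]>-.23)&(W[...,1]<-.05); q=W[m]
    u=c*(q[:,0]-X0)+s_*(q[:,1]-y0); v=-s_*(q[:,0]-X0)+c*(q[:,1]-y0)
    k=(abs(abs(v)-.032)<.008); b=(abs(v)<.022)&(u>.08)&(u<.112)
    print(n,len(p),"y0 %.4f yaw %.3f"%(y0,a),"tip",np.percentile(u[k],[.5,2]).round(4),"bar",np.median(u[b]).round(4),b.sum())
    # step from trough to rear (x=36): z profile
    print([(round(lo,3),round(float(np.median(q[k&(abs(u-lo)<.0025),2])),4)) for lo in np.arange(-.025,.05,.005) if (k&(abs(u-lo)<.0025)).any()])
    m=(abs(W[...,0]-s["tcp_pos"][0])<.05)&(abs(W[...,1]-s["tcp_pos"][1])<.07)&(W[...,2]>.27)&(W[...,2]<.3)&(im.max(2)<60)
    t=W[m]; print("tube",len(t),(t[:,:2].min(0)+t[:,:2].max(0))/2,np.ptp(t[:,:2],axis=0),np.median(t[:,2])) if len(t) else 0
    if n=="wrist": cv2.imwrite("pics/w5.png",im)
E
```

```text
18.23 [ 0.4774 -0.1865  0.2864] [-0.11  0.2  -2.99] 0.0074 [ 0.14  0.25  0.17  1.86 -0.05  1.03  0.64]
yaw [[ 9.51578959e-01  1.41351712e-04]
 [ 3.07404408e-01 -3.58124704e-05]
 [ 1.23498405e-04 -9.99999989e-01]]
scene 269 y0 -0.1481 yaw 0.316 tip [-0.0296 -0.0275] bar 0.1034 52
[(np.float64(-0.025), 0.2598), (np.float64(-0.02), 0.2527), (np.float64(-0.015), 0.2456), (np.float64(-0.01), 0.2456), (np.float64(-0.005), 0.2432), (np.float64(0.0), 0.245), (np.float64(0.005), 0.2439), (np.float64(0.01), 0.244), (np.float64(0.015), 0.2453), (np.float64(0.02), 0.2467), (np.float64(0.025), 0.2461), (np.float64(0.03), 0.2487), (np.float64(0.035), 0.2508), (np.float64(0.04), 0.2539), (np.float64(0.045), 0.2519), (np.float64(0.05), 0.2531)]
tube 126 [ 0.48174138 -0.18881218] [0.0365685  0.09201656] 0.2886305582089022
top 383 y0 -0.1453 yaw 0.306 tip [-0.0334 -0.0315] bar 0.1069 125
[(np.float64(-0.025), 0.2544), (np.float64(-0.02), 0.2496), (np.float64(-0.015), 0.2456), (np.float64(-0.01), 0.2442), (np.float64(-0.005), 0.2432), (np.float64(0.0), 0.243), (np.float64(0.005), 0.2454), (np.float64(0
[... 227 characters left out ...]
0.05), 0.2539)]
tube 21 [ 0.46402755 -0.1500713 ] [0.00926096 0.01587679] 0.29159742630042684
wrist 3400 y0 -0.1443 yaw 0.316 tip [-0.0348 -0.0342] bar 0.1063 1
[(np.float64(-0.025), 0.2519), (np.float64(-0.02), 0.2456), (np.float64(-0.015), 0.2443), (np.float64(-0.01), 0.2442), (np.float64(-0.005), 0.2443), (np.float64(0.0), 0.2442), (np.float64(0.005), 0.2442), (np.float64(0.01), 0.2442), (np.float64(0.015), 0.2442), (np.float64(0.02), 0.2455), (np.float64(0.025), 0.2482), (np.float64(0.03), 0.2507), (np.float64(0.035), 0.2526), (np.float64(0.04), 0.2533), (np.float64(0.045), 0.2533), (np.float64(0.05), 0.2532)]
tube 5950 [ 0.47651713 -0.18447088] [0.03677722 0.09027334] 0.2901753054748589
```

View pics/w5.png

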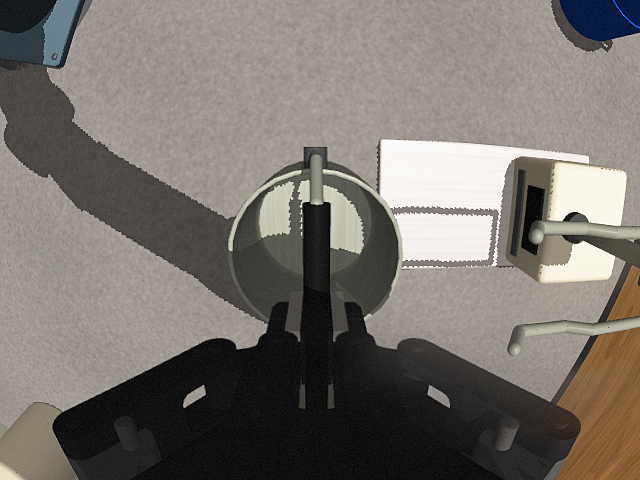

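The wrist view shows the prong tips at (515,345) and (538,232), with the pot hanging level. The profile gives the trough centre at (0.610, -0.1443). In tool axes that is about +138 mm along y and -2 mm along x.

Request:
{"api": "drive_tool", "payload": {
  "targets": [
    [0,-0.5,6,0,0,0,0],
    [0,-0.5,12,0,0,0,0],
    [0,-0.5,15,0,0,0,0],
    [0,-0.5,17,0,0,0,0],
    [0,0,18,0,0,0,0],
    [0,0,18,0,0,0,0],
    [0,0,18,0,0,0,0],
    [0,0,15,0,0,0,0],
    [0,0,12,0,0,0,0],
    [0,0,7,0,0,0,0],
    [0,0,0,0,0,0,0],
    [0,0,0,0,0,0,0]
  ]
}}

```text
t: 19.88
tcp_pos: [0.6093, -0.1469, 0.2865]
ee_rot: [0.589, 0.808, -0.0, 0.0]
contact_force: [0.8, 0.0, -4.4]
finger_gap: 0.0074
grasp_force: 58.6
```

```bash
cat > chk.py <<'E'
from h import *
say()
im,d,W=wcloud(); X0,Y0,a=.61,-.1443,.3145
c,s=np.cos(a),np.sin(a); u=c*(W[...,0]-X0)+s*(W[...,1]-Y0); v=-s*(W[...,0]-X0)+c*(W[...,1]-Y0); z=W[...,2]
dark=im.max(2)<60
m=dark&(abs(u)<.03)&(abs(v)<.06)&(abs(v)>.02)&(z>.235)&(z<.305)
print("wrist tube u %.4f z %.4f vmin %.4f vmax %.4f n%d"%(np.median(u[m]),np.percentile(z[m],90),v[m].min(),v[m].max(),m.sum()))
m=~dark&(abs(abs(v)-.032)<.008)&(z>.22)&(z<.27)&(u>-.05)&(u<.09)
for sd in (1,-1):
    k=m&(v*sd>0); print(sd,"prong v %.4f n%d"%(np.median(v[k]),k.sum()), [(round(l,3),round(float(np.median(z[k&(abs(u-l)<.0025)])),4)) for l in np.arange(-.04,.06,.01) if (k&(abs(u-l)<.0025)).sum()>3])
im2,d2=arm.grab_frame("scene")
E
python3 chk.py; python3 - <<'E'
from h import *
im,d=arm.grab_frame("wrist"); im2,_=arm.grab_frame("scene")
a=cv2.resize(im[100:460,80:560],(400,300)); b=cv2.resize(im2[200:340,180:367],(400,300),interpolation=cv2.INTER_CUBIC)
cv2.imwrite("pics/w6.png",np.hstack([a,b]))
E
```

```text
19.88 [ 0.6093 -0.1469  0.2865] [ 0.85  0.03 -4.44] 0.0074 [ 0.06  0.46  0.14  1.57 -0.07  1.12  0.53]
wrist tube u -0.0020 z 0.2911 vmin -0.0449 vmax 0.0588 n2887
1 prong v 0.0314 n3967 [(np.float64(-0.03), 0.2619), (np.float64(-0.02), 0.2493), (np.float64(-0.01), 0.2445), (np.float64(0.01), 0.2446), (np.float64(0.02), 0.2459), (np.float64(0.03), 0.2508), (np.float64(0.04), 0.2535), (np.float64(0.05), 0.2535)]
-1 prong v -0.0305 n1292 [(np.float64(0.03), 0.2501), (np.float64(0.04), 0.2527), (np.float64(0.05), 0.2512)]
```

View pics/w6.png

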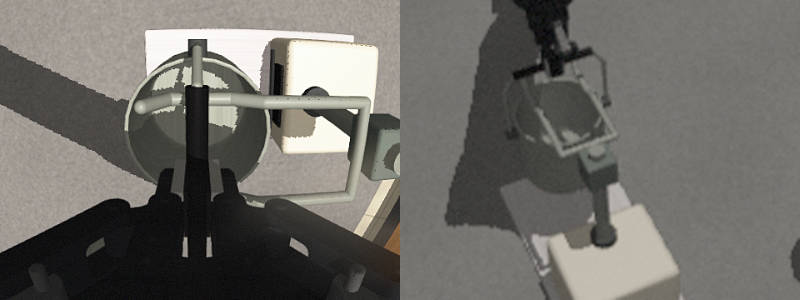

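The left crop shows the tube over the near part of the trough, with both prongs passing under the tube and above the rim. The right crop agrees. Now I'll check the sideways centring in numbers.

```bash
cat > ctr.py <<'E'
from h import *
import sys
zl,zh=float(sys.argv[1]),float(sys.argv[2])
for n in ("wrist","scene"):
    im,d,W=wcloud() if n=="wrist" else cloud("scene"); X0,Y0,a=.61,-.1443,.3145
    if n=="scene": Y0=-.1475;X0=.612
    c,s=np.cos(a),np.sin(a); u=c*(W[...,0]-X0)+s*(W[...,1]-Y0); v=-s*(W[...,0]-X0)+c*(W[...,1]-Y0); z=W[...,2]
    m=(im.max(2)<60)&(abs(u)<.010)&(abs(v)<.065)&(z>zl)&(z<zh)
    h,e=np.histogram(v[m],np.arange(-.066,.067,.003)); print(n,"u %.4f z %.4f"%(np.median(u[m]),np.median(z[m])),"v range",np.percentile(v[m],[0,.5,99.5,100]).round(4)); print(h)
    m=(im.max(2)>70)&(abs(abs(v)-.032)<.009)&(z>.225)&(z<.27)&(u>.02)&(u<.09); print("prongs v",[np.median(v[m&(v*k>0)]).round(4) for k in(1,-1)])
E
python3 ctr.py .275 .297
```

```text
wrist u -0.0017 z 0.2902 v range [-0.0449 -0.043   0.0457  0.046 ]
[  0   0   0   0   0   0   0  64 107 125 117 115 117 119 113 110 123 121
 125 129 135 136 143 193 277 193 202 205 209 205 214 216 222 226 226 232
 243 113   0   0   0   0   0   0]
prongs v [np.float64(0.0316), np.float64(-0.0306)]
scene u 0.0008 z 0.2889 v range [-0.0483 -0.048   0.0469  0.0477]
[0 0 0 0 0 1 6 5 5 4 4 6 5 7 2 4 4 5 5 3 0 0 0 0 0 1 1 0 0 0 1 2 3 4 4 3 3
 4 0 0 0 0 0 0]
prongs v [np.float64(0.0321), np.float64(-0.032)]
```

Centred within about 1 mm both ways, so I'll lower it.

Request:
{"api": "drive_tool", "payload": {
  "targets": [
    [0,0,1,5,0,0,0],
    [0,0,0,8,0,0,0],
    [0,0,0,8,0,0,0],
    [0,0,0,6,0,0,0],
    [0,0,0,3,0,0,0],
    [0,0,0,2,0,0,0],
    [0,0,0,2,0,0,0],
    [0,0,0,1.5,0,0,0],
    [0,0,0,0,0,0,0],
    [0,0,0,0,0,0,0]
  ]
}}

```text
t: 21.42
tcp_pos: [0.6108, -0.1462, 0.2511]
ee_rot: [0.588, 0.809, -0.0, 0.0]
contact_force: [0.2, -0.1, -3.1]
finger_gap: 0.0078
grasp_force: 58.7
```

```bash
python3 chk.py; python3 ctr.py .24 .262
```

```text
21.43 [ 0.6108 -0.1462  0.2511] [ 0.21 -0.09 -3.07] 0.0078 [ 0.06  0.49  0.14  1.6  -0.08  1.05  0.54]
wrist tube u -0.0003 z 0.2557 vmin -0.0453 vmax 0.0461 n2894
1 prong v 0.0316 n6111 [(np.float64(-0.03), 0.262), (np.float64(-0.02), 0.2491), (np.float64(-0.01), 0.2446), (np.float64(0.01), 0.2446), (np.float64(0.02), 0.2459), (np.float64(0.03), 0.2508), (np.float64(0.04), 0.2535), (np.float64(0.05), 0.2535)]
-1 prong v -0.0301 n286 [(np.float64(0.05), 0.2543)]
wrist u -0.0004 z 0.2547 v range [-0.0446 -0.043   0.0459  0.0461]
[  0   0   0   0   0   0   0  57 113 122 115 123 108 123 119 104 119 124
 133 118 138 141 153 155 282 197 198 208 207 202 215 220 227 227 225 234
 235 121   0   0   0   0   0   0]
prongs v [np.float64(0.0318), np.float64(-0.0301)]
scene u 0.0023 z 0.2536 v range [-0.048  -0.0478  0.0475  0.0481]
[0 0 0 0 0 1 4 7 4 5 4 4 5 3 4 4 2 5 6 4 0 0 0 0 0 0 0 0 0 0 0 1 2 4 3 3 3
 2 1 0 0 0 0 0]
prongs v [np.float64(0.032), np.float64(-0.0316)]
```

Request:
{"api": "drive_tool", "payload": {
  "targets": [
    [0,0,0,1,0,0,0],
    [0,0,0,1,0,0,0],
    [0,0,0,1,0,0,0],
    [0,0,0,1,0,0,0],
    [0,0,0,1,0,0,0],
    [0,0,0,0,0,0,0],
    [0,0,0,0,0,0,0]
  ]
}}

```text
t: 22.5
tcp_pos: [0.6109, -0.1463, 0.2461]
ee_rot: [0.588, 0.809, -0.0, 0.0]
contact_force: [-0.0, 0.0, -0.7]
finger_gap: 0.0078
grasp_force: 58.9
```

```bash
python3 chk.py; python3 -c "
from h import *
import time
print(np.mean([arm.read_state()['contact_force'] for _ in range(5)],0))"
```

```text
22.5 [ 0.6109 -0.1463  0.2461] [-0.03  0.02 -0.68] 0.0078 [ 0.06  0.5   0.14  1.61 -0.08  1.04  0.54]
wrist tube u -0.0003 z 0.2508 vmin -0.0458 vmax 0.0461 n2893
1 prong v 0.0316 n6138 [(np.float64(-0.03), 0.2574), (np.float64(-0.02), 0.2447), (np.float64(-0.01), 0.2401), (np.float64(0.01), 0.2401), (np.float64(0.02), 0.2413), (np.float64(0.03), 0.2463), (np.float64(0.04), 0.249), (np.float64(0.05), 0.249)]
-1 prong v -0.0302 n273 [(np.float64(0.05), 0.2494)]
[-1.26283847 -0.51902247  1.09892146]
```

The fork has sunk 4.5 mm and the remaining tool load is near zero. Release and retreat upward.

Request:
{"api": "drive_tool", "payload": {
  "targets": [
    [0,0,0,0.5,0,0,0],
    [0.1,0,0,0,0,0,0],
    [0.2,0,0,0,0,0,0],
    [0.3,0,0,0,0,0,0],
    [0.4,0,0,0,0,0,0],
    [0.4,0,0,0,0,0,0],
    [0.4,0,0,0,0,0,0],
    [0.4,0,0,0,0,0,0]
  ]
}}

```text
t: 23.6
tcp_pos: [0.6108, -0.1463, 0.2455]
ee_rot: [0.588, 0.809, -0.0, 0.0]
contact_force: [-0.4, -0.1, 0.5]
finger_gap: 0.0342
grasp_force: 0.0
```

```bash
python3 chk.py; python3 ctr.py .235 .258
```

```text
23.6 [ 0.6108 -0.1463  0.2455] [-0.41 -0.15  0.46] 0.0342 [ 0.06  0.5   0.14  1.61 -0.08  1.04  0.54]
wrist tube u -0.0004 z 0.2512 vmin -0.0441 vmax 0.0461 n3020
1 prong v 0.0317 n6232 [(np.float64(-0.03), 0.2577), (np.float64(-0.02), 0.245), (np.float64(-0.01), 0.2405), (np.float64(0.01), 0.2404), (np.float64(0.02), 0.2417), (np.float64(0.03), 0.2467), (np.float64(0.04), 0.2493), (np.float64(0.05), 0.2495)]
-1 prong v -0.0315 n1277 [(np.float64(-0.02), 0.2447), (np.float64(-0.01), 0.2403), (np.float64(0.01), 0.2402), (np.float64(0.02), 0.2411)]
wrist u -0.0004 z 0.2501 v range [-0.0445 -0.042   0.0459  0.0461]
[  0   0   0   0   0   0   0  26 121 106 126 124 147 134 126 139 145 145
 146 153 166 183 188 185 193 200 202 204 204 212 215 222 218 231 228 243
 240 124   0   0   0   0   0   0]
prongs v [np.float64(0.0318), np.float64(-0.0345)]
scene u 0.0017 z 0.2491 v range [-0.048  -0.0479  0.0468  0.047 ]
[0 0 0 0 0 0 8 4 3 7 5 5 6 2 4 4 2 5 3 4 0 0 0 0 0 0 0 0 0 0 0 0 2 3 5 2 4
 3 0 0 0 0 0 0]
prongs v [np.float64(0.0321), np.float64(-0.0316)]
```

Hanging on the fork, which has sunk about 4 mm with the tube centred. Retreat straight up.

Request:
{"api": "drive_tool", "payload": {
  "targets": [
    [0.4,0,0,-5,0,0,0],
    [0.4,0,0,-10,0,0,0],
    [0.4,0,0,-15,0,0,0],
    [0.4,0,0,-20,0,0,0],
    [0.4,0,0,-25,0,0,0],
    [0.4,0,0,-25,0,0,0],
    [0.4,0,0,-20,0,0,0],
    [0.4,0,0,0,0,0,0],
    [0.4,0,0,0,0,0,0],
    [0.4,0,0,0,0,0,0],
    [0.4,0,0,0,0,0,0],
    [0.4,0,0,0,0,0,0]
  ]
}}

```text
t: 25.3
tcp_pos: [0.6106, -0.1461, 0.3651]
ee_rot: [0.588, 0.809, -0.0, 0.0]
contact_force: [0.1, -0.1, -0.8]
finger_gap: 0.0345
grasp_force: 0.0
```

```bash
python3 chk.py; python3 - <<'E'
from h import *
for _ in range(2):
    im,d,W=wcloud()
    g=(.61,-.146); dd=np.hypot(W[...,0]-g[0],W[...,1]-g[1]); m=(dd<.058)&(dd>.047)&(W[...,2]>.145)&(W[...,2]<.185)&(im.max(2)>70); p=W[m]
    o=least_squares(lambda x:np.hypot(p[:,0]-x[0],p[:,1]-x[1])-x[2],[*g,.0525],loss="soft_l1",f_scale=.002); c=np.c_[p[:,:2]-o.x[:2],np.ones(len(p))]
    q=least_squares(lambda x:c@x-p[:,2],[0,0,.16],loss="soft_l1",f_scale=.002).x
    print("rim",o.x.round(4),len(p),"plane",q.round(3))
    im,d,W=cloud("scene"); dd=np.hypot(W[...,0]-.612,W[...,1]+.147); m=(dd<.075)&(W[...,2]>.075)&(W[...,2]<.15)&(im.min(2)<120); p=W[m]
    o=least_squares(lambda x:np.hypot(p[:,0]-x[0]-x[2]*(p[:,2]-.11),p[:,1]-x[1]-x[3]*(p[:,2]-.11))-.0525,[.612,-.147,0,0],loss="soft_l1",f_scale=.002); print("scene pot",o.x.round(4),len(p))
E
```

```text
25.3 [ 0.6106 -0.1461  0.3651] [ 0.13 -0.13 -0.82] 0.0345 [ 0.05  0.4   0.15  1.46 -0.06  1.28  0.53]
wrist tube u -0.0007 z 0.2512 vmin -0.0535 vmax 0.0461 n1084
1 prong v 0.0311 n1913 [(np.float64(-0.03), 0.2578), (np.float64(-0.02), 0.2452), (np.float64(-0.01), 0.2406), (np.float64(0.01), 0.2404), (np.float64(0.02), 0.2419), (np.float64(0.03), 0.247), (np.float64(0.04), 0.2494), (np.float64(0.05), 0.2494)]
-1 prong v -0.0319 n1679 [(np.float64(-0.03), 0.2568), (np.float64(-0.02), 0.2452), (np.float64(-0.01), 0.2406), (np.float64(0.01), 0.2406), (np.float64(0.02), 0.2417), (np.float64(0.03), 0.2466), (np.float64(0.04), 0.2492), (np.float64(0.05), 0.2494)]
rim [ 0.61   -0.1462  0.0521] 1108 plane [0.003 0.001 0.162]
scene pot [ 6.131e-01 -1.474e-01 -5.000e-04 -5.000e-04] 1023
rim [ 0.61   -0.1462  0.0521] 1122 plane [0.003 0.002 0.162]
scene pot [ 6.132e-01 -1.474e-01  3.400e-03  6.000e-04] 1028
```

```bash
python3 -c "
from h import *
print(arm.sign_off())"
```

```text
the job is handed in; nothing more can be done
None
```

The job is handed in: the bail stood upright untouched, and the pot now hangs level and still on the balance fork, about 1.5 mm off-centre, with the fork sunk about 4 mm. While I was raising the bail, the pot leaned roughly 0.1–0.2 rad (6–11°) but did not fall, then settled flat where it had stood.

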